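# Set fence and foam block on the hot-wire cutter

### The job

Set up the switched-off hot-wire foam cutter for the next cut, only by pushing with the fingers: nothing is to be gripped or lifted. First slide the aluminium fence towards the wire until its face just meets the edge of the yellow tape strip on the cutter's table, with the whole strip still showing beside it; then push the blue foam block flat against that face and forwards along it, until its front end stands about 15 mm short of the wire. Do not touch the wire, and leave the offcut, tape roll, knife and glue bottle where they are.

Things in the scene. Friction and masses are not known exactly. Their poses are not given: they have to be found in the camera images.
- cutter: Bench hot-wire foam cutter, fixed. Grey table plate 400 mm (its x) by 520 mm (its y), top face 100 mm above the bench. Origin on the bench below the plate's middle; x points forwards (feed direction, away from the robot), y to the left, z up. The fence's guide rail runs along the front edge (x = -200 to -212 mm), below the table top.
- gantry_end (a point): Underside of the overhead arm's free end, above the wire, 260 mm above the bench. The beige 20 mm square arm runs from here to the right (cutter's -y, top 280 mm above the bench) to a 20 mm square column at the plate's right edge (252 mm to the right of here). A brass wire holder hangs 14 mm down from this point. Nothing is overhead left of it or nearer the robot.
- wire: The taut, fragile upright cutting wire (1.2 mm radius, cold), from the table up to the arm's end. Origin where it meets the table top, at x = +100 mm, y = -20 mm of the cutter; axes parallel to the cutter's. Nothing may touch it.
- fence (a joint): Travel of the fence along the cutter's y, in m: 0 is far left (its face 220 mm from the wire), growing as the fence slides right, towards the wire (end stop at 0.20). It slides stiffly (about 2.5 N, more when pushed fast) and stays where it is left.
- fence_face (a point): Point on the fence's working face (flat right side, towards the wire), at table-top height and the cutter's x = 0; axes parallel to the cutter's. The fence is an aluminium bar parallel to the cutter's x, 385 mm long (the whole depth of the table), 20 mm thick (from this face to its left, +y) and 40 mm high above the table.
- runner (a point): Top of the fence's black runner, which rides on the front rail and carries the fence: 33 mm above the table, in line with the fence's face, 204 mm nearer the robot than the table's middle. The runner reaches from 17 mm right to 73 mm left of the face and is 27 mm deep (cutter's x = -192 to -219 mm).
- mark: Yellow tape strip stuck flat on the rear part of the cutter's table, 75 mm long (cutter's x) by 20 mm wide (y). Origin in the middle of its left long edge (the edge nearer the fence, where the fence's face belongs), at table-top height; axes parallel to the cutter's, the tape extends from y = 0 to y = -20 mm.
- block: Loose light blue foam block, 130 mm long (its x) by 95 mm wide (its y) by 40 mm high, 35 to 70 g, lying on the cutter's table between the fence and the right edge, nearer the robot than the wire, turned up to 20 degrees from the cutter's x either way. Origin in the centre of its underside; x points roughly forwards (the front end is the one towards +x), z up.
- offcut: Bystander: small loose blue foam offcut, 45 x 35 x 30 mm, on the cutter's table behind the wire. Origin in the centre of its underside.
- tape_roll: Bystander: cream roll of masking tape lying flat on the bench left of the cutter, 100 mm across, 25 mm high. Origin in the centre of its underside.
- knife: Bystander: orange snap-off knife lying on the bench right of the cutter, about 185 mm long, 22 mm wide, 19 mm high. Origin under the middle of its handle.
- glue: Bystander: white glue bottle standing on the bench right of the cutter, 52 mm across, 140 mm tall. Origin in the centre of its underside.
Not all that is in view belongs to the job. Leave any orange or purple look-alike of the block alone.

How it is judged:
On the way, in this order (a step that is already met when the one before it is completed fails the run):
1. the fence's face stands in line with the tape's edge (within 5 mm) (y of fence_face in the frame of mark between -0.005 and 0.005 m), for 0.3 s.
2. the block lies flat against the fence (y of block in the frame of fence_face between -0.0515 and -0.0445 m and angle between the x axis of block and the x axis of cutter, either way round below 0.05 rad), for 0.2 s.
At the end, for the whole second after the job is handed in: The fence's face is within 5 mm of the tape's left edge; the block lies flat on the table with a long side against the fence's face (gap under 4 mm, within 0.05 rad), its front end 4 to 26 mm short of the wire; fence and block are at rest (all of step 1 and all of step 2 and x of block in the frame of wire between -0.091 and -0.069 m and height (world z) of block between 0.097 and 0.104 m and angle between block's own z axis and vertical below 0.06 rad and linear speed of block below 0.01 m/s and velocity of joint fence between -0.005 and 0.005 m/s); the robot touches nothing.
It fails at once if the wire is touched by the robot, the block or anything else (contact force between wire and anything else above 0.05 N).
It fails at once if the block is lifted or tipped (height (world z) of block above 0.112 m or angle between block's own z axis and vertical above 0.3 rad).
It fails at once if the fence is taken between the fingers (x of the grasp point in the frame of fence_face between -0.17 and 0.17 m and y of the grasp point in the frame of fence_face between 0.001 and 0.019 m and z of the grasp point in the frame of fence_face between -0.01 and 0.052 m).
It fails at once if the offcut, tape roll, knife or glue bottle is moved more than 20 mm (distance of any of offcut, tape_roll, knife, glue from where it was at the start of the episode above 0.02 m).
It also fails if it takes over 72 s, if anything falls off the work surface, if the arm or the gripper's body presses on something with over 40 N, if the wrist force passes 120 N, or if a joint passes its speed limit or range.

### The arm

A 6-joint arm with a two-finger parallel gripper is mounted at the origin on the work surface. World frame = base frame: x ahead of the robot, y to its left, z up, the work surface at z = 0. Lengths are in m, angles in rad, forces in N, time in s.
With the tool pointing down it reaches from about 0.375 to 0.9 m from the base axis. Payload 3.1 kg.
Tool frame: the origin (TCP) lies midway between the tips of the shut fingers; the grasp point (between the pads) lies 19 mm behind it (robot.tcp_to_grasp is the distance from the TCP to the grasp point, in m); z points along the fingers, y is the line along which they close (so a half turn about z gives the same grasp; the last joint's range is limited). The gripper opens to 87 mm and grips with 3 to 60 N. Pads are 19 mm wide; open, the fingers measure 117 mm over their backs; the gripper's body (75 mm by 190 mm) begins 51 mm behind the grasp point.
Start: joints at [1.042, 0.527, 1.433, -0, 1.181, -0.178], TCP at [0.215, 0.587, 0.223] pointing down, gripper open.
Joint ranges: [-3.08, 3.08], [-0.75, 2.2], [0.22, 2.44], [-1.43, 4.57], [0, 2.65], [-2.85, 2.85]. Speed limits (rad/s): [2.79, 2.79, 3.14, 3.14, 3.14, 3.14].

### API

Orientations are given as a 3x3 rotation matrix whose columns are the frame's x, y, z axes.
In Python, from station import robot gives the robot as it stands. Calls block until the motion is done:
- robot.move_pose(position, orientation): joint-space move of the TCP to a pose.
- robot.move_l(position, max_speed=0.15, rot=None, force_limit=None): straight line of the TCP; rot=None keeps the orientation; max_speed is the mean speed in m/s. With force_limit (N) it stops when the force on the tool has changed by that much, and returns True; else False.
- robot.move_j(angles): joint-space move.
- robot.let_go() and robot.close_gripper(grasp_force=None): open the fingers fully, or close them until they stop; grasp_force is the grip in N (None keeps the last).
- robot.wait(seconds).
- robot.inverse_kinematics(position, orientation): joint angles nearest the present ones, or None.
- robot.get_state(): the state.
- robot.read_camera(name): name is "scene" or "top" or "wrist"; returns (picture, depth): 400x640x3 uint8, red, green, blue; 400x640 float32, m along the optical axis (not along the pixel's ray), 0 where there is no reading.
- robot.camera_model(name): a dict with "fov_y" (degrees; the focal length in pixels is half the picture's height over the tangent of half this angle, whatever the lens; pixels are square), "cx", "cy" (the principal point, pixels), "R" (3x3) and "t" (3): a world point X has camera coordinates R X + t; the wrist camera has in their place "T_tool_cam" (4x4, takes a point from camera to tool coordinates, whose origin is the TCP and whose axes are the flange's). Camera axes: x right, y down, z forward; pixel columns grow to the right and rows downward; lengths in m; the calibration is good to about 2 mm. A picture is of the moment at which its call begins: read the wrist's pose just before it. camera_model takes no time and is no camera call.
A pose or a line that the arm cannot do raises robot.PlanningError and nothing moves.
- robot.hand_in(): hands the job in; it is judged then, once.
The state is a dict: "t": time; "joint_pos": joint angles; "dq": joint speeds; "tau": joint torques, N m; "tcp_pos": TCP position; "eef_rot": TCP orientation; "ft_force": force on the tool from outside, world axes, zero at the start; "torque": the same for the moment, N m; "width": finger opening in m; "grip_force": force on a finger pad.
Only numpy, scipy, OpenCV 4.12 (cv2) and the standard library are available. Lean on these libraries where they do the work, as an engineer would, in place of code of your own. Each camera call takes 0.05 s, during which the arm holds its last target. There are 200 camera calls.

## Working session

There is one attempt and no reset: what is moved stays moved. The work goes in short steps, each a Python script; the robot and the scene stay as the last script left them, time stands still between calls to the robot, and variables do not carry over. Pictures are saved under pics/ and viewed, at most 10 in all, crops included, and the job is handed in when it is done.

```bash
ls; mkdir -p pics; cat > h.py <<'E'
import numpy as np, cv2
from station import robot
def snap(n,f):
    s=robot.get_state(); p,d=robot.read_camera(n); m=robot.camera_model(n)
    cv2.imwrite('pics/'+f+'.png',p[:,:,::-1]); np.savez('pics/'+f+'.npz',p=p,d=d,pos=s['tcp_pos'],rot=s['eef_rot'])
    return p,d,m
def cam(m,pos=None,rot=None):
    if 'R' in m: return np.array(m['R']),np.array(m['t'])
    T=np.array(m['T_tool_cam']); Rw=np.array(rot)@T[:3,:3]; tw=np.array(rot)@T[:3,3]+pos
    return Rw.T,-Rw.T@tw
def world(uv,m,z=None,d=None,pos=None,rot=None):
    R,t=cam(m,pos,rot); f=200/np.tan(np.radians(m['fov_y'])/2)
    uv=np.atleast_2d(np.array(uv,float)); r=np.c_[(uv[:,0]-m['cx'])/f,(uv[:,1]-m['cy'])/f,np.ones(len(uv))]
    c=-R.T@t; w=r@R
    s=(z-c[2])/w[:,2] if z is not None else np.array([d[int(v),int(u)] for u,v in uv])
    return c+w*s[:,None]
E
python3 - <<'E'
from h import *
for n in('top','scene'):
    p,d,m=snap(n,n+'0'); print({k:np.round(v,3).tolist() for k,v in m.items()})
E
```

```text
pics
{'fov_y': 43.334, 'cx': 318.601, 'cy': 203.467, 'R': [[-0.003, -1.0, -0.011], [-0.991, 0.004, -0.132], [0.132, 0.011, -0.991]], 't': [0.015, 0.578, 1.673]}
{'fov_y': 46.444, 'cx': 320.403, 'cy': 203.036, 'R': [[0.513, 0.859, -0.011], [0.635, -0.387, -0.669], [-0.578, 0.336, -0.743]], 't': [-0.296, -0.221, 1.741]}
```

View pics/top0.png

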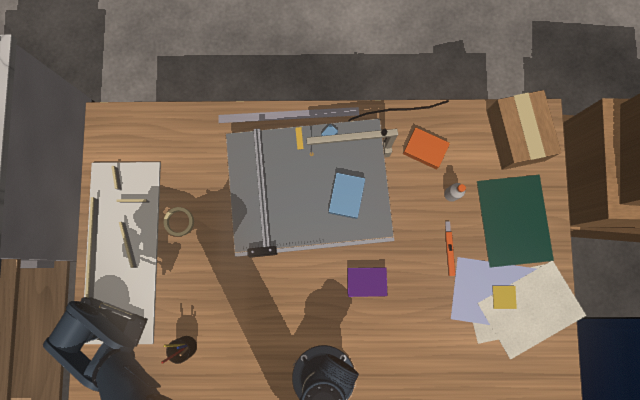

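View pics/scene0.png

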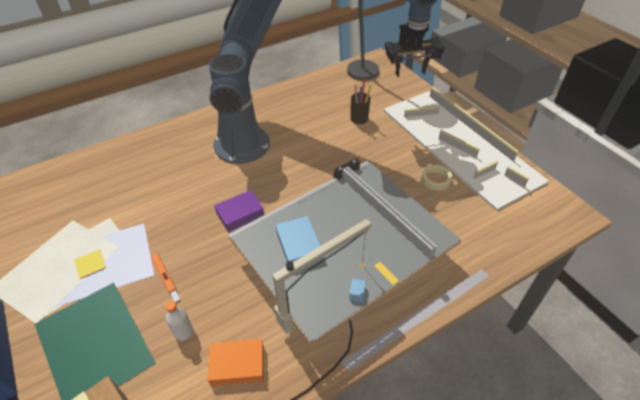

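The top view shows the blue block at (347,193), the purple look-alike at (367,281) on the bench and the orange one at (426,146) on the bench. Only the blue one is on the table at the right size. The fence is at (262,190), its runner at (262,251), the tape at (299,138) and the wire near (311,140). I'll confirm with an enlarged crop.

```bash
python3 - <<'E'
from h import *
p=cv2.imread('pics/top0.png')[95:270,215:415]
cv2.imwrite('pics/crop0.png',cv2.resize(p,None,fx=4,fy=3.4285714,interpolation=cv2.INTER_CUBIC) if 0 else cv2.resize(p,None,fx=3.4,fy=3.4,interpolation=cv2.INTER_CUBIC))
z=np.load('pics/top0.npz'); P,d=z['p'],z['d']; m=robot.camera_model('top')
hsv=cv2.cvtColor(P,cv2.COLOR_RGB2HSV)
def blob(lo,hi,x0,y0,x1,y1,zz,name):
    k=cv2.inRange(hsv,lo,hi); q=np.zeros_like(k); q[y0:y1,x0:x1]=k[y0:y1,x0:x1]
    c=max(cv2.findContours(q,0,2)[0],key=cv2.contourArea)
    w=world(c[:,0,:],m,z=zz)[:,:2]
    r=cv2.minAreaRect((w*1000).astype(np.float32)); print(name,cv2.contourArea(c),r,'pix',c[:,0].mean(0)); 
    return w
blob((95,60,60),(125,255,255),320,155,380,230,.14,'block')
blob((15,80,80),(35,255,255),285,120,310,155,.1,'tape')
uv=[(227,134),(236,254),(392,239),(383,121)]
print('plate',world(uv,m,z=.1).round(3))
print('depth chk',world([(347,193),(300,200),(262,251),(299,133)],m,d=d).round(3))
E
```

```text
block 1145.0 ((591.2615356445312, -78.00090026855469), (94.61881256103516, 132.68020629882812), 78.37144470214844) pix [346.35185185 195.94444444]
tape 118.0 ((792.8602905273438, 76.6800765991211), (79.46479034423828, 21.246723175048828), 5.735950469970703) pix [298.55555556 137.83333333]
plate [[ 0.806  0.317  0.1  ]
 [ 0.406  0.28   0.1  ]
 [ 0.453 -0.226  0.1  ]
 [ 0.847 -0.204  0.1  ]]
depth chk [[ 0.597 -0.079  0.148]
 [ 0.581  0.072  0.107]
 [ 0.414  0.191  0.139]
 [ 0.807  0.076  0.102]]
```

View pics/crop0.png

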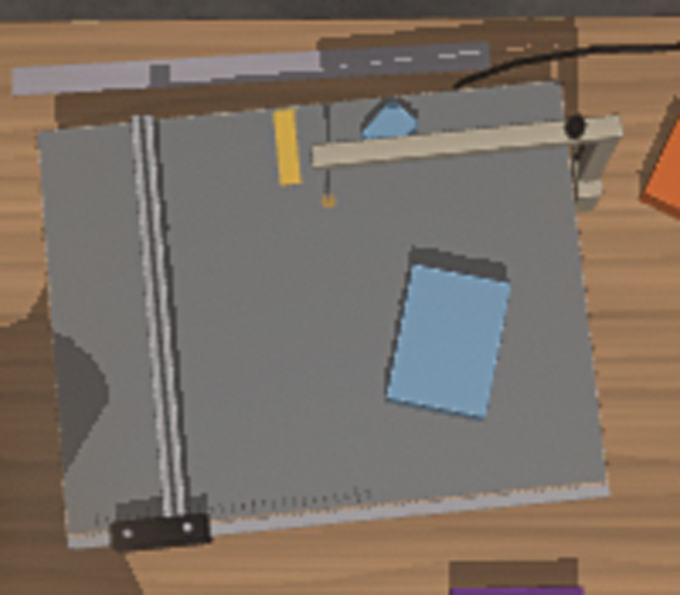

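The crop confirms one blue block on the table, with its front turned right. The gantry arm and wire are at crop (328,150–200), the tape at (287,147), and the fence on the left on its runner. Next is a close wrist view of fence and tape for precision.

```bash
cat >> h.py <<'E'
YAW=np.radians(5.5); O=np.array([.630,.042])
def L2W(x,y,z): 
    c,s=np.cos(YAW),np.sin(YAW); return np.array([O[0]+c*x-s*y,O[1]+s*x+c*y,z])
def W2L(w):
    c,s=np.cos(YAW),np.sin(YAW); w=np.atleast_2d(w)[:,:2]-O; return np.c_[c*w[:,0]+s*w[:,1],-s*w[:,0]+c*w[:,1]]
def rot(a,):  # tool x at angle a from cutter x, pointing down
    a=a+YAW; x=np.array([np.cos(a),np.sin(a),0]); z=np.array([0,0,-1.]); return np.c_[x,np.cross(z,x),z]
E
python3 - <<'E'
from h import *
print(np.array(robot.camera_model('wrist')['T_tool_cam']).round(3), robot.camera_model('wrist')['fov_y'])
print(np.round(robot.get_state()['eef_rot'],2), robot.tcp_to_grasp)
for a in (0,90,180,-90):
    for P in [(-.05,.12,.36),(-.15,.27,.115),(-.05,-.2,.115),(-.05,-.08,.115),(-.13,-.02,.115)]:
        q=robot.inverse_kinematics(L2W(*P),rot(np.radians(a))); print(a,P,None if q is None else np.round(q,2))
E
```

```text
[[-0.    -0.957 -0.291  0.079]
 [ 1.    -0.     0.    -0.001]
 [-0.    -0.291  0.957 -0.162]
 [ 0.     0.     0.     1.   ]] 69.65169048244303
[[-0.94  0.34 -0.  ]
 [ 0.34  0.94 -0.  ]
 [ 0.   -0.   -1.  ]] 0.0187
0 (-0.05, 0.12, 0.36) [ 0.08  0.35  1.34 -0.    1.45  1.55]
0 (-0.15, 0.27, 0.115) [ 0.37  0.57  1.74 -0.    0.83  1.85]
0 (-0.05, -0.2, 0.115) [-0.44  0.65  1.54 -0.    0.95  1.03]
0 (-0.05, -0.08, 0.115) [-0.26  0.62  1.62 -0.    0.9   1.21]
0 (-0.13, -0.02, 0.115) [-0.2   0.53  1.84 -0.    0.77  1.27]
90 (-0.05, 0.12, 0.36) [ 0.08  0.35  1.34 -0.    1.45 -0.02]
90 (-0.15, 0.27, 0.115) [ 0.37  0.57  1.74 -0.    0.83  0.28]
90 (-0.05, -0.2, 0.115) [-0.44  0.65  1.54 -0.    0.95 -0.54]
90 (-0.05, -0.08, 0.115) [-0.26  0.62  1.62 -0.    0.9  -0.36]
90 (-0.13, -0.02, 0.115) [-0.2   0.53  1.84 -0.    0.77 -0.3 ]
180 (-0.05, 0.12, 0.36) [ 0.08  0.35  1.34 -0.    1.45 -1.59]
180 (-0.15, 0.27, 0.115) [ 0.37  0.57  1.74 -0.    0.83 -1.3 ]
180 (-0.05, -0.2, 0.115) [-0.44  0.65  1.54 -0.    0.95 -2.11]
180 (-0.05, -0.08, 0.115) [-0.26  0.62  1.62 -0.    0.9  -1.93]
180 (-0.13, -0.02, 0.115) [-0.2   0.53  1.84 -0.    0.77 -1.87]
-90 (-0.05, 0.12, 0.36) None
-90 (-0.15, 0.27, 0.115) None
-90 (-0.05, -0.2, 0.115) [-0.44  0.65  1.54 -0.    0.95  2.6 ]
-90 (-0.05, -0.08, 0.115) [-0.26  0.62  1.62 -0.    0.9   2.78]
-90 (-0.13, -0.02, 0.115) [-0.2   0.53  1.84 -0.    0.77  2.84]
```

```bash
python3 - <<'E'
from h import *
robot.close_gripper(10)
robot.move_pose(L2W(.07,.10,.36),rot(np.pi))
robot.wait(.3)
p,d,m=snap('wrist','w1'); s=robot.get_state(); print(s['t'],s['width'],s['tcp_pos'])
E
```

```text
4.3333 0.0005940288224966485 [0.68997804 0.14864192 0.35998838]
```

View pics/w1.png

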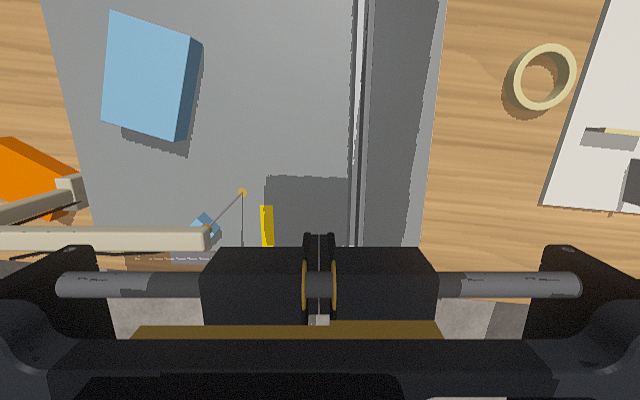

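Here the view is turned half a turn: the wire base is at (242,192), the tape's fence-side edge is the right one at about (274,225), and the fence's near face is around columns 348–358. I'll compute the edges.

```bash
python3 - <<'E'
from h import *
z=np.load('pics/w1.npz'); p,d,pos,R=z['p'],z['d'],z['pos'],z['rot']; m=robot.camera_model('wrist')
W=lambda uv,zz:W2L(world(uv,m,z=zz,pos=pos,rot=R))
hsv=cv2.cvtColor(p,cv2.COLOR_RGB2HSV); k=cv2.inRange(hsv,(20,120,80),(35,255,255))
E=[];F=[]
for v in range(206,244,4):
    u=np.where(k[v,255:285])[0]+255
    if len(u): E.append((u.max()+.5,v)); F.append((u.min()-.5,v))
print('tape fence edge',W(E,.1).round(4).tolist()); print('tape far edge y',W(F,.1)[:,1].round(4))
print('wire',W([(242,192)],.1))
for v in (40,120,160): print(v,[tuple(p[v,u])[0] for u in range(340,372)],W2L(world([(u,v) for u in range(344,366,2)],m,d=d,pos=pos,rot=R))[:,1].round(3),world([(u,v) for u in range(344,366,2)],m,d=d,pos=pos,rot=R)[:,2].round(3))
k=cv2.inRange(hsv,(95,60,60),(125,255,255)); print('plate left/right edges',W([(446,10),(423,220),(41,10),(67,120)],.1).round(3))
E
```

```text
tape fence edge [[0.1262, 0.0289], [0.1327, 0.0286], [0.1392, 0.0283], [0.1459, 0.0295], [0.1525, 0.0276], [0.1593, 0.0289], [0.1661, 0.0286], [0.1729, 0.0283], [0.1798, 0.028], [0.1868, 0.0277]]
tape far edge y [0.0088 0.0084 0.008  0.0077 0.0088 0.0084 0.008  0.0076 0.0088 0.0084]
wire [[ 0.10386357 -0.01643274]]
40 [np.uint8(163), np.uint8(160), np.uint8(161), np.uint8(164), np.uint8(162), np.uint8(162), np.uint8(160), np.uint8(162), np.uint8(163), np.uint8(163), np.uint8(166), np.uint8(172), np.uint8(106), np.uint8(91), np.uint8(85), np.uint8(86), np.uint8(82), np.uint8(214), np.uint8(201), np.uint8(197), np.uint8(198), np.uint8(200), np.uint8(211), np.uint8(90), np.uint8(97), np.uint8(89), np.uint8(63), np.uint8(123), np.uint8(137), np.uint8(133), np.uint8(128), np.uint8(132)] [0.133 0.136 0.1   0.141 0.144 0.144 0.144 0.147 0.149 0.151 0.153] [0.099 0.099 0.522 0.1   0.1   0.116 0.138 0.14  0.141 0.141 0.141]
120 [np.uint8(152), np.uint8(153), np.uint8(153), np.uint8(148), np.uint8(150), np.uint8(148), np.uint8(153), np.uint8(155), np.uint8(162), np.uint8(98), np.uint8(94), np.
[... 443 characters left out ...]
0 [np.uint8(150), np.uint8(148), np.uint8(146), np.uint8(149), np.uint8(147), np.uint8(150), np.uint8(151), np.uint8(127), np.uint8(97), np.uint8(91), np.uint8(86), np.uint8(76), np.uint8(147), np.uint8(206), np.uint8(179), np.uint8(125), np.uint8(129), np.uint8(137), np.uint8(50), np.uint8(59), np.uint8(57), np.uint8(83), np.uint8(140), np.uint8(132), np.uint8(125), np.uint8(123), np.uint8(131), np.uint8(75), np.uint8(101), np.uint8(93), np.uint8(100), np.uint8(104)] [0.137 0.1   0.143 0.144 0.144 0.147 0.15  0.152 0.155 0.157 0.16 ] [0.1   0.522 0.099 0.12  0.142 0.14  0.14  0.141 0.141 0.141 0.14 ]
plate left/right edges [[-0.137  0.262]
 [ 0.149  0.263]
 [-0.136 -0.254]
 [-0.001 -0.255]]
```

```bash
python3 - <<'E'
from h import *
R=rot(np.pi)
robot.move_pose(L2W(-.12,.215,.20),R)
robot.move_l(L2W(-.12,.215,.118),.12)
f0=robot.get_state()['ft_force']
r=robot.move_l(L2W(-.12,.160,.118),.03,force_limit=1.5)
s=robot.get_state(); y=W2L(s['tcp_pos'])[0]; print(r,y,s['ft_force']-f0,s['t'])
if r and .172<y[1]<.186:
    robot.move_l(L2W(-.12,y[1]-.1115,.118),.05); robot.wait(.3)
    s=robot.get_state(); print(W2L(s['tcp_pos'])[0],s['ft_force']-f0,s['t'])
    snap('top','top2')
E
```

```text
True [-0.12028787  0.17382657] [ 0.50958901  0.38319484 -0.60618659] 7.4833
[-0.11952652  0.06224814] [-0.02243676  1.93997815 -0.20050585] 10.175
```

```bash
cat >> h.py <<'E'
def look(f,x,y,z=.36):
    robot.move_pose(L2W(x,y,z),rot(np.pi)); robot.wait(.3)
    p,d,m=snap('wrist',f); q=np.load('pics/'+f+'.npz')
    return p,d,m,q['pos'],q['rot']
E
python3 - <<'E'
from h import *
robot.move_l(L2W(-.12,.085,.118),.1); robot.move_l(L2W(-.12,.085,.2),.2)
p,d,m,pos,R=look('w2',.03,.06)
hsv=cv2.cvtColor(p,cv2.COLOR_RGB2HSV); k=cv2.inRange(hsv,(20,120,80),(35,255,255)); k[250:]=0
n,l,st,_=cv2.connectedComponentsWithStats(k); print(st[1:][st[1:,4]>30])
i=1+st[1:,4].argmax(); x0,y0,w,h,_=st[i]
E=[(np.where(l[v]==i)[0].max()+.5,v) for v in range(y0+3,y0+h-2,4)]
print(W2L(world(E,m,z=.1,pos=pos,rot=R)).round(4).tolist())
for v in (60,120,160,200):
    u=np.arange(200,420); w=world(np.c_[u,np.full(220,v)],m,d=d,pos=pos,rot=R); l_=W2L(w); z=w[:,2]
    t=(z>.134)&(z<.146); b=(z>.105)&(z<.132)&(l_[:,1]>0)
    print(v,'x',l_[110,0].round(3),'top y',l_[t,1].min().round(4),l_[t,1].max().round(4),'side',np.median(l_[b,1]) if b.any() else None, u[t].min(),u[t].max())
print(robot.get_state()['t'])
E
```

```text
[[266 214   9   8  43]
 [287 230  13  17 215]]
[[0.1296, 0.0278], [0.1365, 0.0277], [0.1434, 0.0291]]
60 x -0.113 top y 0.0324 0.0516 side None 296 312
120 x -0.043 top y -0.0922 0.0512 side None 200 312
160 x 0.008 top y -0.0976 0.0508 side 0.051597820506523326 200 312
200 x 0.062 top y 0.0325 0.0505 side 0.05145091475613538 299 312
12.3917
```

View pics/w2.png

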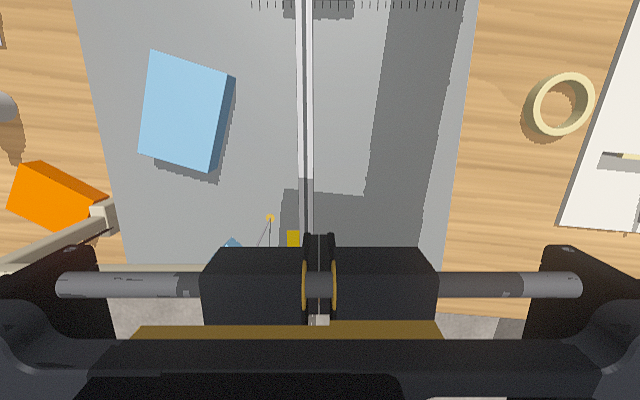

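The bar now lies at columns 299–312 with its face 3.5 mm left of the tape edge (right edge of the yellow patch, (300,235)). The block at (185,115) is untouched. I'll nudge the fence 2.7 mm more, then do the two-finger side push.

```bash
python3 - <<'E'
from h import *
R=rot(np.pi)
robot.move_pose(L2W(-.12,.085,.2),R); robot.move_l(L2W(-.12,.085,.118),.12)
robot.move_l(L2W(-.12,.066,.118),.06); robot.move_l(L2W(-.12,.0595,.118),.02); robot.wait(.5)
print(W2L(robot.get_state()['tcp_pos'])[0])
robot.move_l(L2W(-.12,.085,.118),.1); robot.move_l(L2W(-.12,.085,.2),.2)
robot.move_pose(L2W(-.05,-.05,.28),rot(np.pi/2)); robot.let_go()
robot.move_pose(L2W(-.05,-.215,.2),rot(np.pi/2)); robot.move_l(L2W(-.05,-.215,.118),.12)
robot.move_l(L2W(-.05,-.088,.118),.05)
f0=robot.get_state()['ft_force']
r=robot.move_l(L2W(-.05,-.0755,.118),.015,force_limit=1.5); robot.wait(.2)
s=robot.get_state(); print(r,W2L(s['tcp_pos'])[0],s['ft_force']-f0,s['t'],s['width'])
robot.move_l(L2W(-.05,-.11,.118),.1); robot.move_l(L2W(-.05,-.11,.22),.2)
robot.close_gripper(10)
p,d,m,pos,Rr=look('w3',-.0,.05)
hsv=cv2.cvtColor(p,cv2.COLOR_RGB2HSV)
w=world(np.argwhere(np.ones(d.shape))[:,::-1],m,d=d,pos=pos,rot=Rr); l=W2L(w).reshape(400,640,2); z=w[:,2].reshape(400,640)
k=(cv2.inRange(hsv,(95,50,60),(125,255,255))>0)&(abs(z-.14)<.006); k[250:]=False
r=cv2.minAreaRect((l[k]*1000).astype(np.float32)); print('block',r)
for v in range(40,240,40):
    row=(abs(z[v])>.134)&(z[v]<.146); b=row&k[v]; f=row&~k[v]&(l[v,:,1]>.015)&(l[v,:,1]<.08)
    print(v, 'block y',l[v,b,1].min() if b.any() else 0,l[v,b,1].max() if b.any() else 0,'fence',l[v,f,1].min(),l[v,f,1].max())
E
```

```text
[-0.12011267  0.05958568]
True [-0.05016327 -0.07632194] [1.2475775  1.28431789 0.23262733] 24.4917 0.0872024363451014
block ((-65.96319580078125, -19.418006896972656), (94.07112121582031, 129.94192504882812), 88.97391510009766)
40 block y 0 0 fence 0.030532318198087386 0.04827334838712082
80 block y -0.06540498922395419 0.028496592990682752 fence 0.029744702824700636 0.04819555894180158
120 block y -0.06575989552657036 0.02762744360799655 fence 0.030232806386354172 0.04811430578919523
160 block y -0.06634199399761843 0.026792697167406516 fence 0.02939577490255675 0.04802407860143833
200 block y 0 0 fence 0.029924107345078645 0.047926525703582606
```

View pics/w3.png

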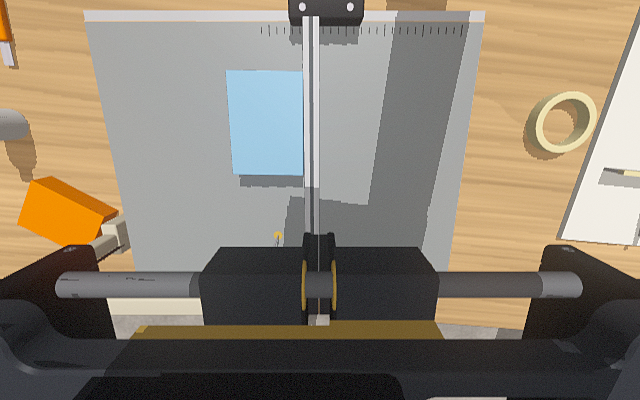

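The block lies against the fence at (265,122) and about 1° skew. The fence face reads 0.028, in line with the tape edge. Now the forward push, after re-reading the brass wire foot near (278,236).

```bash
cat >> h.py <<'E'
def pose(p,d,m,pos,Rr):
    hsv=cv2.cvtColor(p,cv2.COLOR_RGB2HSV)
    w=world(np.argwhere(np.ones(d.shape))[:,::-1],m,d=d,pos=pos,rot=Rr); l=W2L(w).reshape(400,640,2); z=w[:,2].reshape(400,640)
    k=(cv2.inRange(hsv,(95,50,60),(125,255,255))>0)&(abs(z-.14)<.006); k[235:]=False
    print('block',cv2.minAreaRect((l[k]*1000).astype(np.float32)))
    for v in range(60,235,15):
        row=(abs(z[v]-.14)<.006); b=row&k[v]; f=row&~k[v]&(l[v,:,1]>.015)&(l[v,:,1]<.08)
        if b.any() and f.any(): print(v,l[v,b].mean(0)[0].round(3),'block y',l[v,b,1].min().round(4),l[v,b,1].max().round(4),'fence',l[v,f,1].min().round(4),l[v,f,1].max().round(4))
    y=cv2.inRange(hsv,(12,120,80),(35,255,255)); y[:,:200]=0; y[:,330:]=0; y[243:]=0
    n,_,st,c=cv2.connectedComponentsWithStats(y)
    for i in range(1,n):
        if st[i,4]>8: print('yellow',st[i],W2L(world([c[i]],m,z=.1,pos=pos,rot=Rr)).round(4))
E
python3 - <<'E'
from h import *
q=np.load('pics/w3.npz'); pose(q['p'],q['d'],robot.camera_model('wrist'),q['pos'],q['rot'])
q=np.load('pics/w1.npz'); pose(q['p'],q['d'],robot.camera_model('wrist'),q['pos'],q['rot'])
R=rot(np.pi); y=-.0225
robot.move_pose(L2W(-.165,y,.2),R); robot.move_l(L2W(-.165,y,.118),.12)
robot.move_l(L2W(-.057,y,.118),.045); robot.wait(.2)
s=robot.get_state(); print(W2L(s['tcp_pos'])[0],s['t'])
robot.move_l(L2W(-.09,y,.118),.1); robot.move_l(L2W(-.09,y,.24),.2)
pose(*look('w4',-.0,.05)); print(robot.get_state()['t'])
E
```

```text
block ((-65.96319580078125, -19.418006896972656), (94.07112121582031, 129.94192504882812), 88.97391510009766)
75 -0.126 block y -0.0641 0.0286 fence 0.0299 0.0482
90 -0.108 block y -0.0648 0.0283 fence 0.0295 0.0482
105 -0.091 block y -0.0655 0.028 fence 0.0292 0.0481
120 -0.072 block y -0.0658 0.0276 fence 0.0302 0.0481
135 -0.054 block y -0.066 0.0273 fence 0.03 0.0481
150 -0.034 block y -0.0665 0.027 fence 0.0296 0.048
165 -0.015 block y -0.0669 0.0266 fence 0.0294 0.048
yellow [274 231   8   8  39] [[ 0.1035 -0.0162]]
block ((-49.5189094543457, -116.35155487060547), (96.68403625488281, 129.88681030273438), 72.58665466308594)
yellow [238 188   9   8  47] [[ 0.1031 -0.0161]]
yellow [260 205  15  38 488] [[0.1547 0.0184]]
yellow [202 224  10   9  26] [[ 0.1602 -0.0749]]
[-0.05706604 -0.0224612 ] 33.2167
block ((19.836952209472656, -13.120460510253906), (129.28988647460938, 105.46183776855469), 0.04062335193157196)
150 -0.036 block y -0.0651 0.0282 fence 0.0295 0.0479
165 -0.016 block y -0.0658 0.0279 fence 0.0292 0.0479
180 0.005 block y -0.0647 0.0289 fence 0.0302 0.0478
195 0.026 block y -0.0648 0.0285 fence 0.03 0.0478
210 0.048 block y -0.0641 0.0282 fence 0.0296 0.0478
225 0.07 block y -0.0641 0.0278 fence 0.0293 0.0477
yellow [274 235   3   4   9] [[ 0.1046 -0.0205]]
yellow [278 235   4   5  14] [[ 0.1054 -0.0135]]
35.5167
```

View pics/w4.png

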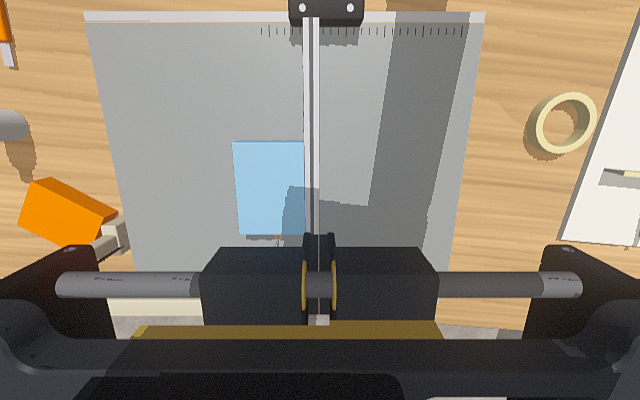

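The block stands square against the fence at (270,188), with its front about 19 mm short of the wire foot (278,238). I'll nudge it 3.5 mm forward, check and hand in.

```bash
python3 - <<'E'
from h import *
R=rot(np.pi); y=-.021
robot.move_pose(L2W(-.09,y,.22),R); robot.move_l(L2W(-.09,y,.118),.12)
robot.move_l(L2W(-.063,y,.118),.06); robot.move_l(L2W(-.0535,y,.118),.02); robot.wait(.2)
robot.move_l(L2W(-.09,y,.118),.1); robot.move_l(L2W(-.09,y,.24),.2)
pose(*look('w5',-.05,.05)); print(robot.get_state()['t'])
E
```

```text
block ((-3.4779701232910156, -18.66193389892578), (94.74873352050781, 75.52149200439453), 89.83806610107422)
195 -0.024 block y -0.0646 0.0287 fence 0.03 0.0479
210 -0.003 block y -0.0653 0.0283 fence 0.0297 0.0478
225 0.02 block y -0.0645 0.028 fence 0.0293 0.0478
40.95
```

```bash
python3 -c "
from station import robot
print(robot.hand_in())"
```

```text
the job is handed in; nothing more can be done
None
```

The job is handed in at about 41 s of the 72 s allowed: by my last measurements the fence face is in line with the tape edge, and the block is flat against it with its front end about 15 mm short of the wire; the hand-in call returned no verdict.

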